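# Find the unbolted hatch in the service duct and tip it open

### The arm

A 6-joint arm with a two-finger parallel gripper is mounted at the origin on the work surface. World frame = base frame: x ahead of the robot, y to its left, z up, the work surface at z = 0. Lengths are in m, angles in rad, forces in N, time in s.
With the tool pointing down it reaches from about 0.25 to 0.725 m from the base axis. Payload 9.7 kg.
Tool frame: the origin (TCP) lies midway between the tips of the shut fingers; the grasp point (between the pads) lies 19 mm behind it (robot.hold_point_z is the distance from the TCP to the grasp point, in m); z points along the fingers, y is the direction in which the jaws open and shut (so a half turn about z gives the same grasp; the last joint's range is limited). The gripper opens to 85 mm and grips with 20 to 120 N. Pads are 22 mm wide; open, the fingers measure 114 mm over their backs; the gripper's body (76 mm by 85 mm) begins 54 mm behind the grasp point. The pads swing forward as they close: fully open they stand 13 mm farther back than shut.
Start: joints at [1.139, 0.087, 0.176, 1.66, 0, 1.571], TCP at [0.23, 0.5, 0.231] pointing down, gripper open.
Joint ranges: [-3.13, 3.13], [-0.85, 1.81], [-1.15, 1.24], [-2.2, 2.28], [-1.44, 1.52], [-3.14, 3.14]. Speed limits (rad/s): [2.22, 2.22, 2.57, 3.14, 3.14, 3.14].

### API

Orientations are given as a rotation vector (axis times angle).
In Python, from plant import robot gives the robot as it stands. The module is installed in compiled form; this text tells all that it offers.
- The arm moves only by the shell command python3 -m handwheel 'ROWS' [FORCE]. ROWS is text: rows parted by semicolons, each of 7 numbers parted by spaces: the opening, from 0 (shut) to 1 (fully open), then the shift along the tool's x, y, z in mm, then the turn, a rotation vector about the tool's x, y, z in rad. In form: grip x y z ax ay az; .... A call has 1 to 10 rows; each row is the pose to reach, as a shift and turn from the pose commanded when the call began, along the tool's axes at that moment; what a row does not reach only later rows make up. A row lasts 1/12 s, in which the tool goes at most 41.7 mm and 7.16 degrees, less where a joint would pass 70% of its speed; a pose out of reach is approached as far as the arm can. A call with a gripper value outside its range is refused whole. The fingers move at their own pace and stop on an object; FORCE is the grip in N (left out, the last holds). Time passes only in rows, so rows that repeat a pose let the fingers close. It gives the time, the measured TCP pose, the force and the opening at its end, in the units of the state.
- robot.get_state(): the state, without advancing time (a new reading comes with each control period).
- robot.snapshot(name): name is "scene" or "top" or "wrist"; returns a dict with "frame" (480x640x3 uint8, red, green, blue), "intrinsics" (3x3 intrinsics, pixels), "k1" (the pictures are not rectified: a ray, as slopes to the right and down, at radius r is drawn at 1 + k1 r^2 times it, then the intrinsics apply), "extrinsics" (4x4, takes a point from camera to world coordinates). Camera axes: x right, y down, z forward; pixel columns grow to the right and rows downward; lengths in m; the calibration is good to about 2 mm. A picture is of the moment at which its call begins. There is no depth.
- robot.close_job(): hands the job in, once; it reports no verdict.
The state is a dict: "clock": time; "qpos": joint angles; "dq": joint speeds; "joint_torque": joint torques, N m; "position": TCP position; "ee_rot": TCP orientation; "wrist_force": force on the tool from outside, world axes, zero at the start; "ft_torque": the same for the moment, N m; "finger_gap": finger opening in m.
Only numpy, scipy, OpenCV 4.12 (cv2) and the standard library are available. Lean on these libraries where they do the work, as an engineer would, in place of code of your own. Each camera call takes 0.05 s, during which the arm holds its last target.

### The job

Only one of the four identical hatches in the top of the steel service duct has been unbolted so that the shut-off valve below it can be reached. Press the ribbed far end of the hatches with the fingertips, one after another, until you find the one that rocks, then push its raised near edge up and away from the robot until it stands open past upright and stays there by itself. The other hatches stay shut, and the pot, bottle, brush and hopper are left where they are.

Things in the scene. Friction and masses are not known exactly. Their poses are not given: they have to be found in the camera images.
- duct: Hollow steel service duct fixed to the bench: 620 mm long (own y), 200 deep (own x, away from the robot), 100 high; origin under its centre. Four identical hatches lie flush in its top, centres at y -198, -66, 66, 198 mm, with 18 mm bars between them and plain deck at both ends. A hidden bolt holds three of them (varies). Below the far half of the hatches it is clear to 60 mm under the top.
- hatch_1 (a joint): Tilt of hatch 1 (right-hand end as the robot sees it, lowest y): 0 flush and shut, 1.57 upright, stop at 1.92 leaning away from the robot. Plate 110 mm wide (y), 130 long (x), 4 thick, on a pivot along y, 90 mm from its near and 40 mm from its far edge, 6 mm below its top face. It grows as the far end sinks and the near edge rises. Stiff pivot: it stays at any angle it is left at.
- hatch_1_press (a point): Middle of the three dark ribs on the top face of hatch 1, 13 mm from its far edge, 27 mm beyond the pivot; moves with the hatch. Its x points from near to far edge, y along the pivot, z out of the top face. Pressed here, the unbolted hatch gives way at about 4 N and sinks; a bolted one stays firm (under 1 mm of play).
- hatch_1_edge (a point): Middle of the near edge of hatch 1, on its top face, 90 mm from the pivot; same axes; moves with the hatch. Once raised, 1 to 2 N here turns the unbolted hatch.
- hatch_2 (a joint): Tilt of hatch 2 (second from the right): 0 flush and shut, 1.57 upright, stop at 1.92 leaning away from the robot. Plate 110 mm wide (y), 130 long (x), 4 thick, on a pivot along y, 90 mm from its near and 40 mm from its far edge, 6 mm below its top face. It grows as the far end sinks and the near edge rises. Stiff pivot: it stays at any angle it is left at.
- hatch_2_press (a point): Middle of the three dark ribs on the top face of hatch 2, 13 mm from its far edge, 27 mm beyond the pivot; moves with the hatch. Its x points from near to far edge, y along the pivot, z out of the top face. Pressed here, the unbolted hatch gives way at about 4 N and sinks; a bolted one stays firm (under 1 mm of play).
- hatch_2_edge (a point): Middle of the near edge of hatch 2, on its top face, 90 mm from the pivot; same axes; moves with the hatch. Once raised, 1 to 2 N here turns the unbolted hatch.
- hatch_3 (a joint): Tilt of hatch 3 (third from the right): 0 flush and shut, 1.57 upright, stop at 1.92 leaning away from the robot. Plate 110 mm wide (y), 130 long (x), 4 thick, on a pivot along y, 90 mm from its near and 40 mm from its far edge, 6 mm below its top face. It grows as the far end sinks and the near edge rises. Stiff pivot: it stays at any angle it is left at.
- hatch_3_press (a point): Middle of the three dark ribs on the top face of hatch 3, 13 mm from its far edge, 27 mm beyond the pivot; moves with the hatch. Its x points from near to far edge, y along the pivot, z out of the top face. Pressed here, the unbolted hatch gives way at about 4 N and sinks; a bolted one stays firm (under 1 mm of play).
- hatch_3_edge (a point): Middle of the near edge of hatch 3, on its top face, 90 mm from the pivot; same axes; moves with the hatch. Once raised, 1 to 2 N here turns the unbolted hatch.
- hatch_4 (a joint): Tilt of hatch 4 (left-hand end, highest y): 0 flush and shut, 1.57 upright, stop at 1.92 leaning away from the robot. Plate 110 mm wide (y), 130 long (x), 4 thick, on a pivot along y, 90 mm from its near and 40 mm from its far edge, 6 mm below its top face. It grows as the far end sinks and the near edge rises. Stiff pivot: it stays at any angle it is left at.
- hatch_4_press (a point): Middle of the three dark ribs on the top face of hatch 4, 13 mm from its far edge, 27 mm beyond the pivot; moves with the hatch. Its x points from near to far edge, y along the pivot, z out of the top face. Pressed here, the unbolted hatch gives way at about 4 N and sinks; a bolted one stays firm (under 1 mm of play).
- hatch_4_edge (a point): Middle of the near edge of hatch 4, on its top face, 90 mm from the pivot; same axes; moves with the hatch. Once raised, 1 to 2 N here turns the unbolted hatch.
- pot: Bystander: small clear lidded pot, 42 mm across, 48 mm high, standing on the plain deck at the left end of the duct. Origin under its centre.
- flask: Bystander: clear bottle, 58 mm across, 135 mm high, standing on the bench off the left end of the duct. Origin under its centre.
- brush: Bystander: cleaning brush about 200 mm long lying on the bench off the right end of the duct. Origin under its middle.
- hopper: Bystander: open steel feed hopper 70 x 110 x 55 mm standing on the bench beyond the duct. Origin under its centre.

How it is judged:
By the outcome, as a careful person would: the job done as asked, in the order asked, and still so for the second after the job is handed in, with the robot touching nothing.
It also fails if it takes over 51 s, if anything falls off the work surface, if the arm or the gripper's body presses on something with over 40 N, if the wrist force passes 120 N, or if a joint passes its speed limit or range.

## Working session

There is one attempt and no reset: what is moved stays moved. The work goes in short steps, Python scripts to look and compute and a shell command to move; the robot and the scene stay as the last step left them, time stands still between calls to the robot, and variables do not carry over. Pictures are saved under pics/ and viewed, and the job is handed in when it is done.

```bash
mkdir -p pics
python3 - <<'E'
from plant import robot
import cv2,numpy as np
s=robot.get_state();print(s)
for n in("scene","top","wrist"):
    d=robot.snapshot(n);cv2.imwrite(f"pics/{n}0.png",d["frame"][:,:,::-1])
    np.savez(f"pics/{n}0.npz",**d)
    print(n,d["intrinsics"],d["k1"],d["extrinsics"])
E
```

```text
{'clock': 0.0, 'qpos': array([ 1.13901178e+00,  8.74565108e-02,  1.75101769e-01,  1.65979156e+00,
       -1.83074887e-06,  1.57081402e+00]), 'dq': array([-0.00025152, -0.00070355,  0.00108475, -0.00065079, -0.00045343,
        0.00015058]), 'joint_torque': array([ 4.59124367e-04, -5.20381987e+01,  4.64809656e+01,  1.63449801e-02,
        1.15041785e-04,  2.28978841e-06]), 'position': array([0.23007194, 0.49930558, 0.23056842]), 'ee_rot': array([-6.72954486e-01, -3.06837526e+00,  2.07173218e-03]), 'wrist_force': array([ 0.23295914, -0.59059948, -0.76467441]), 'ft_torque': array([-0.00568658, -0.00994651,  0.00912754]), 'finger_gap': 0.08524780266620813}
scene [[529.22640605   0.         328.35756848]
 [  0.         529.22640605 250.59774729]
 [  0.           0.           1.        ]] -0.1312422067666184 [[-0.56008257  0.46249819 -0.68731575  1.38939806]
 [ 0.82827728  0.32890144 -0.45363045  0.49264947]
 [ 0.01625588 -0.82335853 -0.56728871  0.72450853]
 [ 0.          0.          0.          1.        ]]
top [[502.15398584   0.         317.98387614]
 [  0.         502.15398584 236.71523725]
 [  0.           0.           1.        ]] -0.13141985500873452 [[-0.01476202 -0.98936242  0.14472071  0.43800354]
 [-0.99967313  0.01158189 -0.02279221  0.01381879]
 [ 0.02087361 -0.14500986 -0.98921     1.16984496]
 [ 0.          0.          0.          1.        ]]
wrist [[336.78253777   0.         321.36732069]
 [  0.         336.78253777 233.26101775]
 [  0.           0.           1.        ]] 0.012335166602034965 [[ 0.41812572  0.87780537  0.23372763  0.17160163]
 [ 0.90838729 -0.40352432 -0.10954751  0.52698436]
 [-0.00184661  0.25811984 -0.96611114  0.37380623]
 [ 0.          0.          0.          1.        ]]
```

View pics/top0.png

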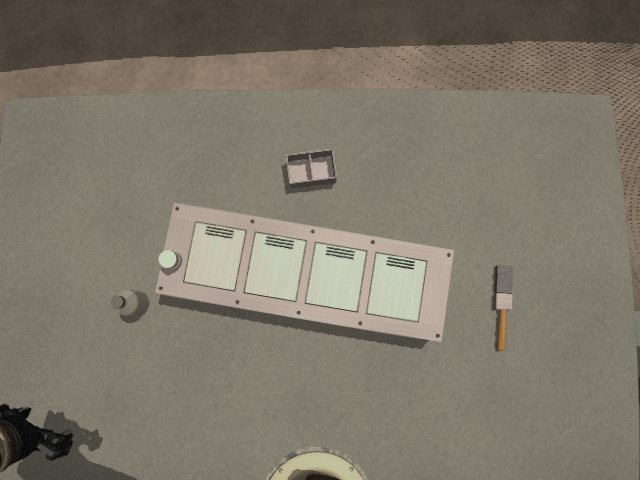

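View pics/scene0.png

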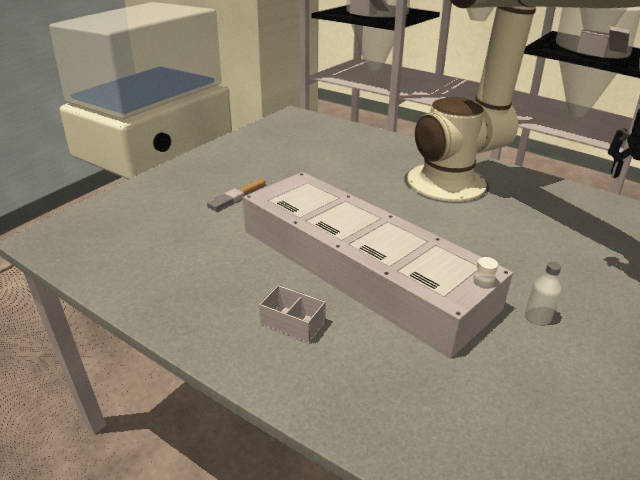

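The top view shows the duct with far corners near (174,204) and (453,250). The hatches are greenish, with dark ribs near (219,232), (279,242), (340,252) and (400,262). The pot is at (168,260). Next I'll measure these.

```bash
cat > h.py <<'E'
import numpy as np,cv2
def ray(d,uv):
    K=d["intrinsics"];k=float(d["k1"])
    p=(np.array(uv,float).reshape(-1,2)-K[:2,2])/[K[0,0],K[1,1]]
    q=p.copy()
    for _ in range(30): q=p/(1+k*(q**2).sum(1,keepdims=True))
    E=d["extrinsics"];r=np.c_[q,np.ones(len(q))]@E[:3,:3].T
    return E[:3,3],r
def plane(d,uv,z):
    o,r=ray(d,uv);return o+r*((z-o[2])/r[:,2])[:,None]
E
python3 - <<'E'
from h import *
for n in("top","scene"):
    d=np.load(f"pics/{n}0.npz");f=d["frame"].astype(int)
    R,G,B=f[...,0],f[...,1],f[...,2]
    m=((G>R+3)&(G>150)).astype(np.uint8)*255
    m=cv2.morphologyEx(m,cv2.MORPH_OPEN,np.ones((3,3)))
    cs,_=cv2.findContours(m,cv2.RETR_EXTERNAL,cv2.CHAIN_APPROX_NONE)
    for c in cs:
        if cv2.contourArea(c)<800: continue
        h=np.zeros_like(m);cv2.drawContours(h,[cv2.convexHull(c)],-1,255,-1)
        dk=(h>0)&(f.sum(2)<300)
        r=cv2.minAreaRect(plane(d,cv2.convexHull(c).reshape(-1,2),.1)[:,:2].astype(np.float32)*1000)
        ys,xs=np.nonzero(dk)
        print(n,"hatch",np.round(r[0],1),np.round(r[1],1),round(r[2],1),"ribs",len(xs), np.round(plane(d,[xs.mean(),ys.mean()],.1)*1000,1) if len(xs) else "")
    if n=="top":
        print(np.round(plane(d,[[177,204],[453,250],[441,341],[157,295]],.1)*1000))
        print("pot",plane(d,[[168,260]],.145),plane(d,[[310,168]],.055))
E
```

```text
top hatch [ 484.7 -177.6] [110.2 129.6] 79.5 ribs 127 [[ 536.3 -189.8  100. ]]
top hatch [508.7 -47.1] [109.7 129.4] 79.5 ribs 91 [[558.4 -57.4 100. ]]
[[ 670.  296.  100.]
 [ 562. -305.  100.]
 [ 367. -270.  100.]
 [ 473.  335.  100.]]
pot [[0.54304787 0.30016515 0.145     ]] [[0.76071434 0.00410686 0.055     ]]
```

Run:
```python
from h import *
for n in("top","scene"):
    d=np.load(f"pics/{n}0.npz");f=d["frame"].astype(int)
    R,G,B=f[...,0],f[...,1],f[...,2]
    pts=[(215,265),(275,270),(337,285),(396,295)] if n=="top" else [(440,260),(388,238),(342,212),(300,193)]
    for p in pts: print(n,p,f[p[1],p[0]])
    m=((G>=R-3)&(G>B+5)&(G>150)).astype(np.uint8)*255
    m=cv2.morphologyEx(m,cv2.MORPH_OPEN,np.ones((3,3)))
    cs,_=cv2.findContours(m,cv2.RETR_EXTERNAL,cv2.CHAIN_APPROX_NONE)
    for c in cs:
        if cv2.contourArea(c)<800: continue
        h=np.zeros_like(m);cv2.drawContours(h,[cv2.convexHull(c)],-1,255,-1)
        ys,xs=np.nonzero((h>0)&(f.sum(2)<300))
        r=cv2.minAreaRect(plane(d,cv2.convexHull(c).reshape(-1,2),.1)[:,:2].astype(np.float32)*1000)
        if max(r[1])>200: continue
        print(n,"hatch",np.round(r[0],1),np.round(r[1],1),round(r[2],1), np.round(plane(d,[xs.mean(),ys.mean()],.1)*1000,1) if len(xs) else "")
```

```text
top (215, 265) [196 197 175]
top (275, 270) [199 205 183]
top (337, 285) [196 209 187]
top (396, 295) [195 205 183]
top hatch [ 484.7 -177.6] [110.2 129.6] 79.5 [[ 536.3 -189.8  100. ]]
top hatch [508.7 -47.1] [109.7 129.5] 79.5 [[553.6 -55.8 100. ]]
top hatch [532.4  81.8] [109.4 129.7] 79.8 [[575.4  72.7 100. ]]
scene (440, 260) [226 213 190]
scene (388, 238) [224 211 186]
scene (342, 212) [227 212 190]
scene (300, 193) [226 212 189]
```

```bash
cat >> h.py <<'E'
from scipy.spatial.transform import Rotation as Ro
U=np.array([.9838,-.179,0]);V=np.array([.179,.9838,0]);Z=np.array([0,0,1.])
C={k:np.array([520.5,17.4,0])+(k-2.5)*132*V for k in(1,2,3,4)}
def piv(k): return C[k]+25*U      # pivot line, world mm
RT=np.c_[U,-V,-Z]                   # tool x along U, y along -V
def st():
    from plant import robot
    s=robot.get_state();return s,s["position"]*1000,Ro.from_rotvec(s["ee_rot"]).as_matrix()
def go(k,off,z,lat=0):
    s,p,R=st();t=piv(k)+off*U+lat*V;t[2]=z
    c=[Ro.from_matrix(R.T@A).as_rotvec() for A in(RT,RT@np.diag([-1,-1,1]))]
    print("hatch",k,"target",t.round(1),"shift",(R.T@(t-p)).round(1),"turn",c[0].round(3),"or",c[1].round(3))
E
python3 - <<'E'
from h import *
s,p,R=st();print(R.round(3),s["qpos"])
for k in(4,3,2,1): go(k,26,150)
E
```

```text
[[-0.908  0.418 -0.   ]
 [ 0.418  0.908 -0.001]
 [-0.    -0.001 -1.   ]] [ 1.13905472e+00  8.73299654e-02  1.75327014e-01  1.65977379e+00
 -1.01114119e-05  1.57078839e+00]
hatch 4 target [606.1 203.1 150. ] shift [-465.5 -111.7   80.9] turn [-0.00e+00  1.00e-03  2.89e+00] or [-0.001 -0.    -0.252]
hatch 3 target [582.5  73.2 150. ] shift [-498.4 -239.5   81. ] turn [-0.00e+00  1.00e-03  2.89e+00] or [-0.001 -0.    -0.252]
hatch 2 target [558.9 -56.7 150. ] shift [-531.3 -367.4   81.1] turn [-0.00e+00  1.00e-03  2.89e+00] or [-0.001 -0.    -0.252]
hatch 1 target [ 535.2 -186.5  150. ] shift [-564.2 -495.2   81.2] turn [-0.00e+00  1.00e-03  2.89e+00] or [-0.001 -0.    -0.252]
```

```bash
python3 -m handwheel '0 -41 -10 0 0 0 -0.06; 0 -82 -20 0 0 0 -0.12; 0 -122 -30 0 0 0 -0.18; 0 -162 -39 0 0 0 -0.252; 0 -202 -49 0 0 0 -0.252; 0 -242 -58 0 0 0 -0.252; 0 -282 -68 0 0 0 -0.252; 0 -322 -77 0 0 0 -0.252; 0 -362 -87 0 0 0 -0.252; 0 -402 -97 0 0 0 -0.252' 60; python3 -c "
from h import *
go(4,26,130)"
```

```text
clock: 0.98
position: [0.556, 0.2415, 0.2311]
ee_rot: [-0.282, -3.129, 0.0]
wrist_force: [-0.1, 0.8, 0.7]
finger_gap: -0.0004
hatch 4 target [606.1 203.1 130. ] shift [-56.2 -28.8 101.1] turn [ 0.    -0.    -3.141] or [-0. -0.  0.]
```

```bash
python3 -m handwheel '0 -28 -14 10 0 0 0; 0 -56 -29 40 0 0 0; 0 -56 -29 80 0 0 0; 0 -56 -29 101 0 0 0; 0 -56 -29 101 0 0 0'
python3 - <<'E'
from h import *
from plant import robot
go(4,26,102)
for n in("wrist",):
    d=robot.snapshot(n);cv2.imwrite(f"pics/{n}1.png",d["frame"][:,:,::-1])
E
```

```text
clock: 1.4
position: [0.6025, 0.2031, 0.1237]
ee_rot: [-0.283, -3.12, 0.006]
wrist_force: [-0.5, -0.5, -0.2]
finger_gap: 0.0001
hatch 4 target [606.1 203.1 102. ] shift [-3.8  0.7 21.7] turn [-0.013  0.007  3.141] or [-0.005 -0.008 -0.001]
```

View pics/wrist1.png

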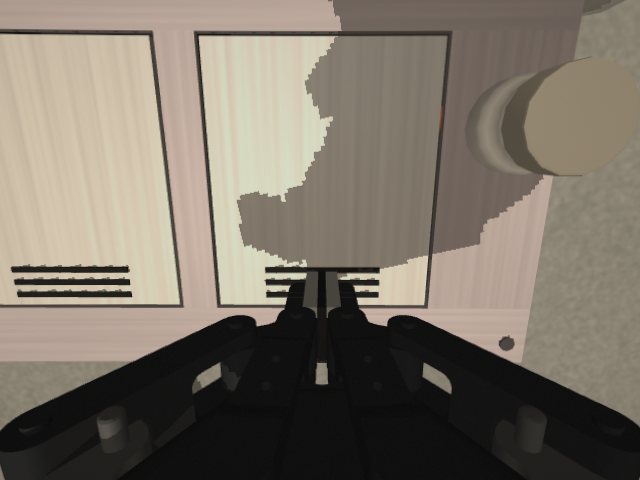

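The wrist view shows the shut fingertips centred over hatch 4's ribs, at about (322,282). The pot is clear at (575,120).

```bash
python3 -m handwheel '0 0 0 6 0 0 0; 0 0 0 12 0 0 0; 0 0 0 16 0 0 0; 0 0 0 18 0 0 0; 0 0 0 18 0 0 0;0 0 0 18 0 0 0'; python3 -c "
from h import *
go(4,26,100)"
```

```text
clock: 1.95
position: [0.6047, 0.2049, 0.1128]
ee_rot: [0.282, 3.128, 0.0]
wrist_force: [0.5, -0.1, -0.2]
finger_gap: -0.0001
hatch 4 target [606.1 203.1 100. ] shift [-1.7 -1.5 12.8] turn [-1.000e-03  1.000e-03 -3.141e+00] or [0.    0.001 0.   ]
```

```bash
python3 -m handwheel '0 -1 -1 4 0 0 0; 0 -2 -2 8 0 0 0; 0 -2 -2 10 0 0 0; 0 -2 -2 12 0 0 0; 0 -2 -2 13 0 0 0; 0 -2 -2 14 0 0 0; 0 -2 -2 14 0 0 0'; python3 -c "
from h import *
go(4,26,100)"
```

```text
clock: 2.53
position: [0.6062, 0.2021, 0.0999]
ee_rot: [0.282, 3.128, 0.0]
wrist_force: [-4.1, -2.6, 10.0]
finger_gap: -0.0
hatch 4 target [606.1 203.1 100. ] shift [ 0.2  0.9 -0.1] turn [-2.000e-03  1.000e-03 -3.142e+00] or [0.    0.001 0.   ]
```

```bash
python3 -m handwheel '0 0 0 1 0 0 0; 0 0 0 2 0 0 0; 0 0 0 2 0 0 0;0 0 0 2 0 0 0'; python3 -c "
from h import *
go(3,26,125)"
```

```text
clock: 2.87
position: [0.6063, 0.2022, 0.0998]
ee_rot: [0.282, 3.126, 0.001]
wrist_force: [-9.6, -4.6, 23.1]
finger_gap: 0.0001
hatch 3 target [582.5  73.2 125. ] shift [   0.2 -131.1  -25.3] turn [ 4.000e-03 -2.000e-03  3.142e+00] or [ 0.001  0.002 -0.   ]
```

Hatch 4 is firm: 23 N with no movement. Hatch 3 next.

```bash
python3 -m handwheel '0 0 0 -15 0 0 0; 0 0 -10 -25 0 0 0; 0 0 -45 -25 0 0 0; 0 0 -85 -25 0 0 0; 0 0 -120 -25 0 0 0; 0 0 -131 -22 0 0 0; 0 0 -131 -14 0 0 0; 0 0 -131 -10 0 0 0; 0 0 -131 -10 0 0 0'; python3 -c "
from h import *
go(3,26,100)"
```

```text
clock: 3.62
position: [0.5823, 0.0738, 0.1049]
ee_rot: [-0.282, -3.127, 0.0]
wrist_force: [-0.1, 0.2, -0.1]
finger_gap: 0.0001
hatch 3 target [582.5  73.2 100. ] shift [-0.3 -0.6  4.9] turn [ 3.000e-03 -0.000e+00 -3.141e+00] or [-0.    -0.002  0.   ]
```

```bash
python3 -m handwheel '0 0 0 2 0 0 0; 0 0 0 4 0 0 0; 0 0 0 6 0 0 0; 0 0 0 7 0 0 0; 0 0 0 8 0 0 0; 0 0 0 8 0 0 0'; python3 -c "
from h import *
go(3,26,100)"
```

```text
clock: 4.12
position: [0.583, 0.0743, 0.0999]
ee_rot: [0.28, 3.128, 0.001]
wrist_force: [-3.4, 1.5, 11.7]
finger_gap: 0.0002
hatch 3 target [582.5  73.2 100. ] shift [ 0.3 -1.1 -0.1] turn [-2.00e-03  2.00e-03 -3.14e+00] or [0.001 0.001 0.001]
```

```bash
python3 -m handwheel '0 0 0 1 0 0 0; 0 0 0 2 0 0 0; 0 0 0 2 0 0 0'; python3 -c "
from h import *
go(2,26,104)"
```

```text
clock: 4.37
position: [0.583, 0.0743, 0.0998]
ee_rot: [0.28, 3.126, 0.002]
wrist_force: [-10.1, 1.1, 23.9]
finger_gap: 0.0003
hatch 2 target [558.9 -56.7 104. ] shift [   0.5 -133.1   -4.4] turn [-4.00e-03  2.00e-03 -3.14e+00] or [0.002 0.003 0.001]
```

Hatch 3 is firm as well, so on to hatch 2.

```bash
python3 -m handwheel '0 0 0 -15 0 0 0; 0 0 -10 -25 0 0 0; 0 0 -45 -25 0 0 0; 0 0 -85 -25 0 0 0; 0 0 -120 -25 0 0 0; 0 0 -132 -22 0 0 0; 0 0 -132 -14 0 0 0; 0 0 -132 -9 0 0 0; 0 0 -132 -9 0 0 0'; python3 -c "
from h import *
go(2,26,100)"
```

```text
clock: 5.12
position: [0.5586, -0.0558, 0.1036]
ee_rot: [-0.281, -3.127, -0.001]
wrist_force: [0.3, 0.2, -0.6]
finger_gap: -0.0003
hatch 2 target [558.9 -56.7 100. ] shift [-0.4 -0.8  3.6] turn [ 3.000e-03  0.000e+00 -3.141e+00] or [ 0.    -0.002  0.001]
```

```bash
python3 -m handwheel '0 0 0 2 0 0 0; 0 0 0 4 0 0 0; 0 0 0 5 0 0 0; 0 0 0 6 0 0 0; 0 0 0 7 0 0 0; 0 0 0 7 0 0 0'; python3 -c "
from h import *
go(2,26,100)"
```

```text
clock: 5.62
position: [0.5596, -0.0559, 0.0988]
ee_rot: [0.281, 3.128, 0.001]
wrist_force: [0.5, 2.4, 4.0]
finger_gap: 0.0001
hatch 2 target [558.9 -56.7 100. ] shift [ 0.6 -0.9 -1.2] turn [-2.000e-03  1.000e-03 -3.141e+00] or [0.001 0.001 0.001]
```

Hatch 2 seems to give: 4 N, already 1.2 mm down. I'll keep pressing to confirm.

```bash
python3 -m handwheel '0 0 0 2 0 0 0; 0 1 0 4 0 0 0; 0 2 0 6 0 0 0; 0 3 0 8 0 0 0; 0 3 0 8 0 0 0'; python3 -c "
from h import *
go(2,26,100)"
```

```text
clock: 6.03
position: [0.5583, -0.0562, 0.0912]
ee_rot: [0.282, 3.124, -0.0]
wrist_force: [7.1, 0.3, 3.1]
finger_gap: 0.0001
hatch 2 target [558.9 -56.7 100. ] shift [-0.7 -0.3 -8.7] turn [-0.008  0.    -3.141] or [0.    0.005 0.   ]
```

```bash
python3 -m handwheel '0 0 0 3 0 0 0; 0 0 0 6 0 0 0; 0 0 0 9 0 0 0; 0 0 0 12 0 0 0; 0 0 0 15 0 0 0; 0 0 0 15 0 0 0'
python3 - <<'E'
from h import *
from plant import robot
go(2,26,100)
for n in("wrist","scene"):
    d=robot.snapshot(n);cv2.imwrite(f"pics/{n}2.png",d["frame"][:,:,::-1])
E
```

```text
clock: 6.53
position: [0.5563, -0.0561, 0.0748]
ee_rot: [0.282, 3.129, -0.001]
wrist_force: [2.0, -1.4, 0.4]
finger_gap: 0.0004
hatch 2 target [558.9 -56.7 100. ] shift [ -2.6  -0.1 -25.2] turn [-0.000e+00 -1.000e-03 -3.142e+00] or [-0.  0.  0.]
```

View pics/scene2.png

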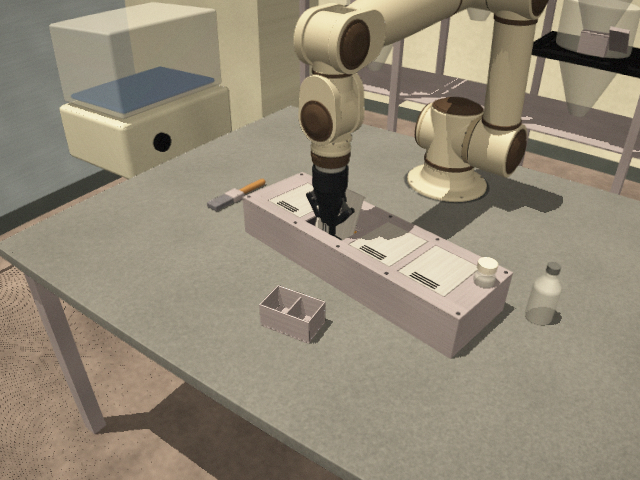

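View pics/wrist2.png

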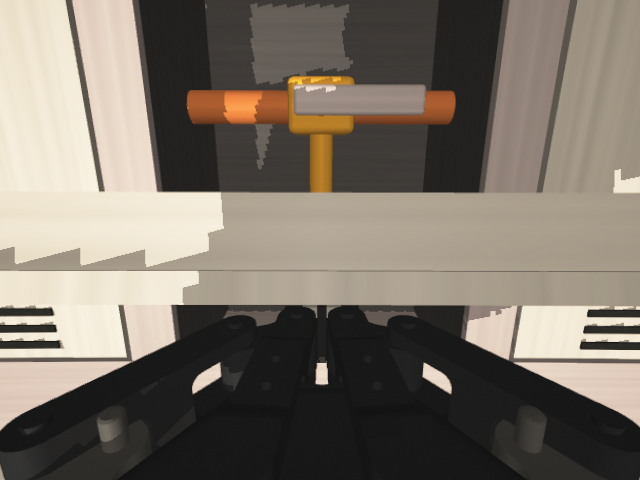

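The wrist view shows hatch 2 raised steeply, with its edge spanning rows 192-305 and the orange valve visible in the open duct behind it at (320,105). Next I back out upwards, go around to the near side and measure the tilt.

```bash
python3 -m handwheel '0 0 0 -15 0 0 0; 0 -3 0 -40 0 0 0; 0 -3 0 -75 0 0 0; 0 -3 0 -110 0 0 0; 0 0 0 -145 0 0 0; 0 15 0 -165 0 0 0; 0 50 0 -165 0 0 0; 0 85 0 -165 0 0 0; 0 120 0 -165 0 0 0; 0 150 0 -165 0 0 0'
python3 - <<'E'
from h import *
from plant import robot
for n in("top","scene"):
    d=robot.snapshot(n);cv2.imwrite(f"pics/{n}3.png",d["frame"][:,:,::-1]);np.savez(f"pics/{n}3.npz",**d)
go(2,-125,130)
E
```

```text
clock: 7.47
position: [0.4063, -0.0288, 0.2398]
ee_rot: [-0.282, -3.127, 0.0]
wrist_force: [0.6, -0.3, 0.6]
finger_gap: 0.0001
hatch 2 target [410.3 -29.6 130. ] shift [-5.200e+00 -1.000e-01  1.111e+02] turn [-0.    -0.    -3.141] or [-0.     0.     0.001]
```

View pics/scene3.png

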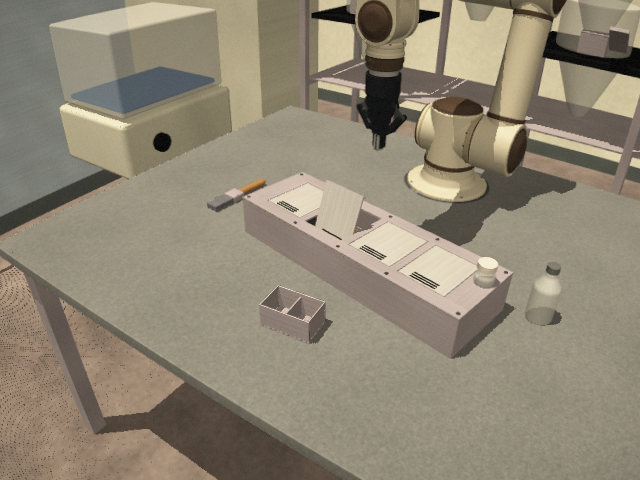

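View pics/top3.png

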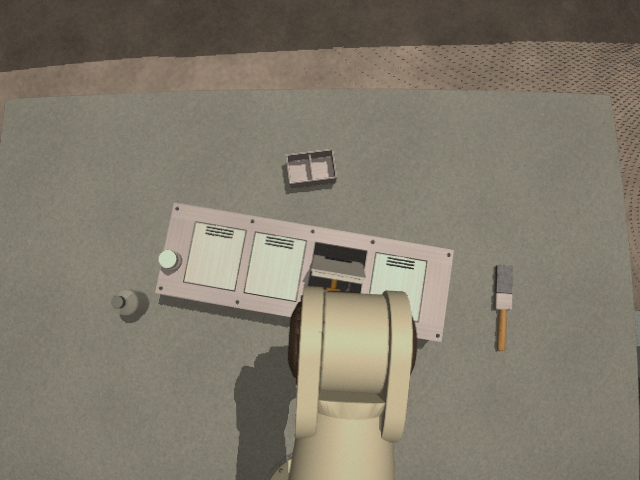

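Hatch 2 stands steeply but short of upright, with its near edge near (333,183) in the scene view. The others look flush and the bystanders haven't moved. Next I go down in front of it and push it away.

```bash
python3 -m handwheel '0 -2 0 30 0 0 0; 0 -4 0 65 0 0 0; 0 -5 0 95 0 0 0; 0 -5 0 108 0 0 0; 0 -5 0 108 0 0 0; 0 -20 0 108 0 0 0; 0 -35 0 108 0 0 0; 0 -50 0 108 0 0 0; 0 -65 0 108 0 0 0; 0 -65 0 108 0 0 0'; python3 -c "
from h import *
go(2,0,132)"
```

```text
clock: 8.4
position: [0.4748, -0.0411, 0.133]
ee_rot: [0.282, 3.128, -0.0]
wrist_force: [0.2, 0.8, -0.2]
finger_gap: 0.0002
hatch 2 target [533.3 -52.  132. ] shift [-59.5  -0.2   1. ] turn [2.000e-03 0.000e+00 3.142e+00] or [-0.     0.001 -0.   ]
```

```bash
python3 -m handwheel '0 -8 0 1 0 0 0; 0 -16 0 1 0 0 0; 0 -24 0 1 0 0 0; 0 -30 0 1 0 0 0; 0 -36 0 1 0 0 0; 0 -42 0 1 0 0 0; 0 -48 0 1 0 0 0; 0 -53 0 1 0 0 0; 0 -57 0 1 0 0 0; 0 -57 0 1 0 0 0'
python3 - <<'E'
from h import *
from plant import robot
go(2,0,132)
d=robot.snapshot("scene");cv2.imwrite("pics/scene4.png",d["frame"][:,:,::-1])
d=robot.snapshot("wrist");cv2.imwrite("pics/wrist4.png",d["frame"][:,:,::-1])
E
```

```text
clock: 9.23
position: [0.5292, -0.051, 0.131]
ee_rot: [-0.282, -3.129, 0.0]
wrist_force: [1.3, 0.2, 0.1]
finger_gap: -0.0001
hatch 2 target [533.3 -52.  132. ] shift [-4.2 -0.3 -1. ] turn [ 0.    -0.    -3.141] or [-0. -0.  0.]
```

View pics/scene4.png

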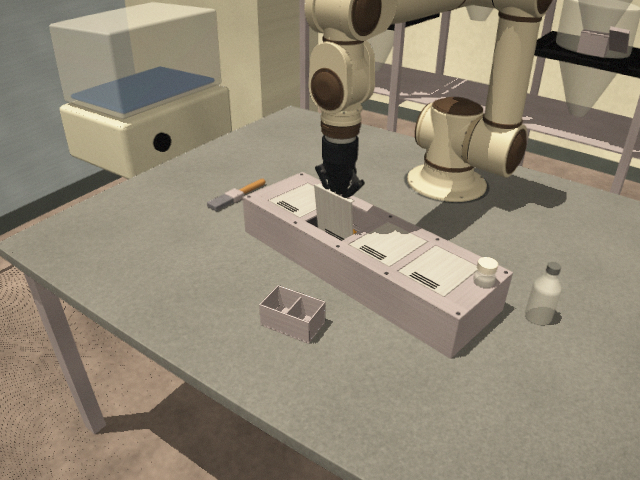

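View pics/wrist4.png

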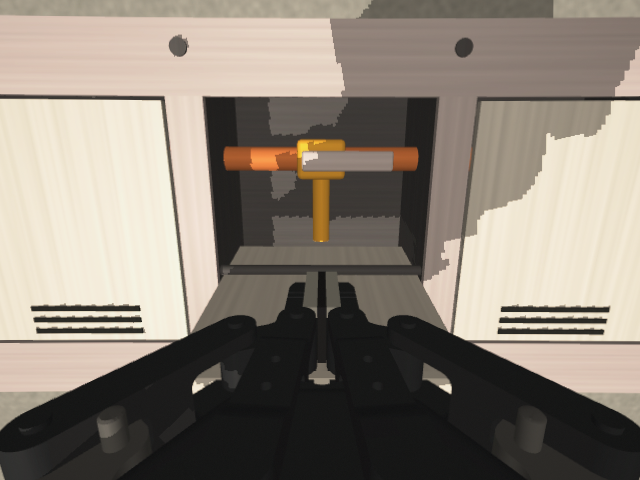

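The plate is now about upright, with its top edge at (318-352,187-208) in the scene view. It needs to go further.

```bash
python3 -m handwheel '0 -3 0 0 0 0 0; 0 -6 0 0 0 0 0; 0 -9 0 0 0 0 0; 0 -11 0 0 0 0 0; 0 -11 0 0 0 0 0'
python3 - <<'E'
from h import *
from plant import robot
go(2,0,132)
d=robot.snapshot("scene");cv2.imwrite("pics/scene5.png",cv2.resize(d["frame"][150:270,250:410,::-1],None,fx=5,fy=5));np.savez("pics/scene5.npz",**d)
def proj(p):
    E=d["extrinsics"];c=(np.array(p)/1000-E[:3,3])@E[:3,:3];q=c[:2]/c[2];q=q*(1+d["k1"]*(q@q));return q*d["intrinsics"][0,0]+d["intrinsics"][:2,2]
for a in (85,90,95,100,105,110):
    t=np.radians(a)
    for s in(-55,55):
        P=piv(2)+s*V+U*(-90*np.cos(t)+6*np.sin(t))+Z*(94+90*np.sin(t)+6*np.cos(t))
        print(a,s,proj(P).round(1),((proj(P)-[250,150])*5).round())
E
```

```text
clock: 9.75
position: [0.5396, -0.0529, 0.1312]
ee_rot: [-0.282, -3.128, -0.0]
wrist_force: [-0.8, -0.5, -0.0]
finger_gap: 0.0002
hatch 2 target [533.3 -52.  132. ] shift [ 6.4 -0.2 -0.8] turn [ 1.000e-03 -0.000e+00 -3.141e+00] or [-0. -0.  0.]
85 -55 [320.1 181.7] [350. 158.]
85 55 [357. 199.] [535. 245.]
90 -55 [317.6 182.9] [338. 164.]
90 55 [354.5 200.3] [522. 252.]
95 -55 [315.  184.4] [325. 172.]
95 55 [351.9 202. ] [510. 260.]
100 -55 [312.5 186.1] [313. 181.]
100 55 [349.4 203.9] [497. 269.]
105 -55 [310.1 188.1] [300. 191.]
105 55 [346.9 206. ] [485. 280.]
110 -55 [307.7 190.4] [288. 202.]
110 55 [344.5 208.5] [472. 292.]
```

View pics/scene5.png

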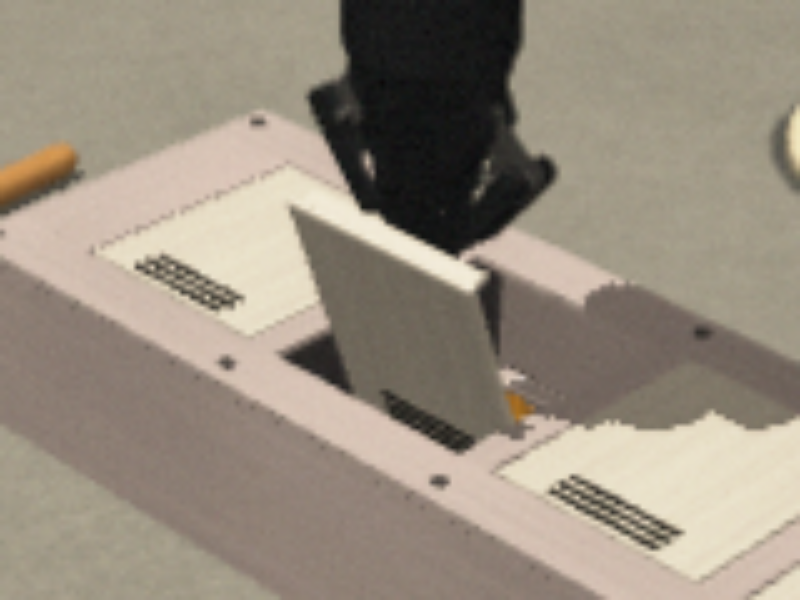

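The top-face corners appear at (290,207) and (475,292) in the crop. That matches the prediction for about 109°, close to the stop. I'll back off towards the robot and up.

```bash
python3 -m handwheel '0 15 0 0 0 0 0; 0 45 0 -5 0 0 0; 0 80 0 -20 0 0 0; 0 110 0 -50 0 0 0; 0 140 0 -80 0 0 0; 0 170 0 -110 0 0 0; 0 180 0 -130 0 0 0; 0 180 0 -130 0 0 0;0 180 0 -130 0 0 0'
python3 - <<'E'
from h import *
from plant import robot
for n in("scene","top"):
    d=robot.snapshot(n)
    cv2.imwrite(f"pics/{n}6.png",cv2.resize(d["frame"][150:270,250:410,::-1],None,fx=5,fy=5) if n=="scene" else d["frame"][:,:,::-1])
    o=np.load(f"pics/{n}0.npz")["frame"].astype(int)
    df=(abs(d["frame"].astype(int)-o).sum(2)>60)
    for nm,b in dict(scene=dict(hop=(255,285,330,345),pot=(470,255,500,290),flask=(522,260,565,328),brush=(205,178,268,212)),top=dict(hop=(283,148,340,192),brush=(492,262,515,354),pot=(156,248,182,272),flask=(110,286,146,324)))[n].items():
        print(n,nm,df[b[1]:b[3],b[0]:b[2]].sum())
E
```

```text
clock: 10.55
position: [0.3629, -0.0207, 0.2628]
ee_rot: [0.281, 3.124, 0.0]
wrist_force: [0.5, -0.2, -0.9]
finger_gap: 0.0004
scene hop 0
scene pot 3
scene flask 0
scene brush 0
top hop 0
top brush 0
top pot 0
top flask 0
```

View pics/scene6.png

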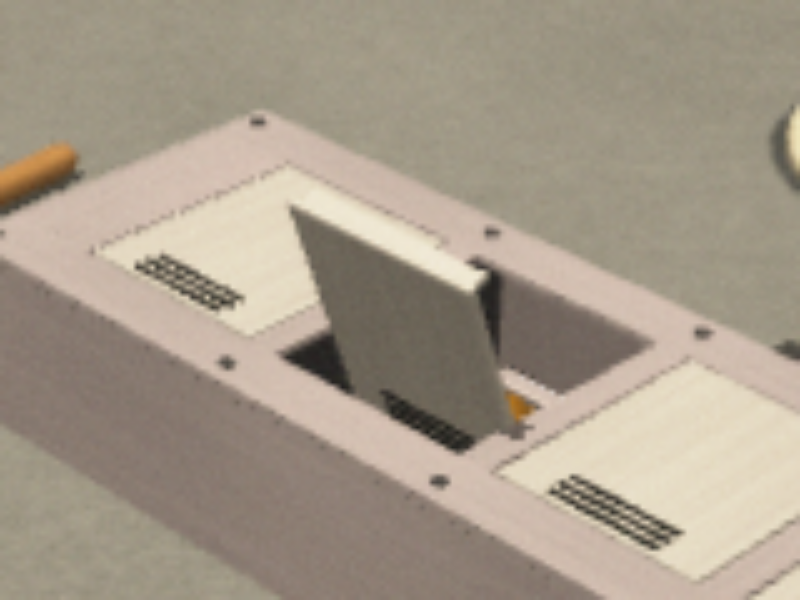

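View pics/top6.png

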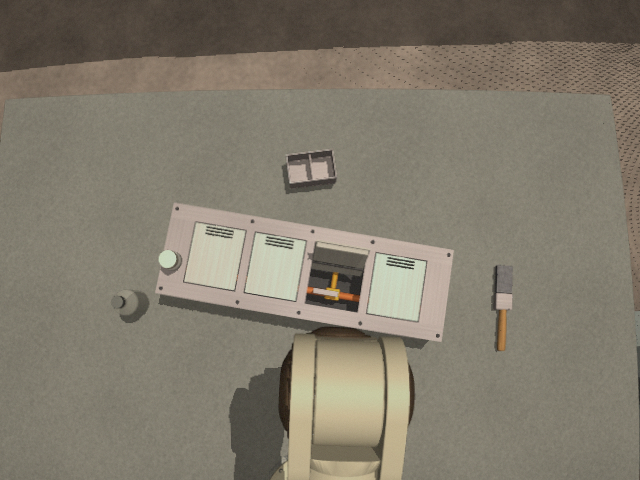

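The hatch hasn't moved since the fingers left it (corners still at (290,207) and (475,292)). The other hatches are flush, the bystanders are unchanged, and the arm touches nothing.

```bash
python3 -c "
from plant import robot
print(robot.close_job())"
```

```text
the job is handed in; nothing more can be done
None
```

Hatch 2, second from the right, was the unbolted one. It now stands open past upright by itself, and I handed the job in at about 10.7 s of the 51 s allowed.

- **Finding it:** I pressed the ribbed ends in the order 4, 3, 2. Hatches 4 and 3 stayed firm at 23–24 N with no movement. Hatch 2 gave way at 4 N, so I did not need to press hatch 1.
- **Opening it:** I rocked hatch 2 up from its far end, then pushed its raised near side away from the robot to about 109°, close to the stop (about 110°).
- **Last checks:** after the gripper withdrew, hatch 2 stayed at the same angle in the scene view and the other three hatches looked flush. The pot, bottle, brush and hopper matched the starting pictures; only 3 pixels near the pot differed. The wrist force was about zero with the arm clear. No check failed or disagreed. The 109° is read from the picture, so expect a few degrees of error.

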